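# Isolate the power unit and hold its terminal cover for fastening

## Robot

A 6-joint arm with a two-finger parallel gripper is mounted at the origin on a cart in front of the work surface, level with it; the furniture and walls round the work are solid. World frame = base frame: x ahead of the robot, y to its left, z up, the work surface at z = 0. Lengths are in m, angles in rad, forces in N, time in s.
With the tool pointing down it reaches from about 0.35 to 0.85 m from the base axis. Payload 8.1 kg.
Tool frame: the origin (TCP) lies at the very end of the fingers, on their centre line; the grasp point (between the pads) lies 19 mm behind it; z points along the fingers, y is the line along which they close (so a half turn about z gives the same grasp; the last joint's range is limited). The gripper opens to 93 mm and grips with 3 to 60 N. Pads are 15 mm wide; open, the fingers measure 128 mm over their backs; the gripper's body (75 mm by 188 mm) begins 65 mm behind the grasp point.
Start: joints at [-1.316, 0.13, 1.488, -0, 1.523, -0.085], TCP at [0.2, -0.566, 0.187] pointing down, gripper open.
Joint ranges: [-2.96, 2.96], [-0.89, 2.26], [0.02, 2.5], [-1.34, 4.48], [0, 2.73], [-2.66, 2.66]. Speed limits (rad/s): [2.39, 2.39, 2.79, 3.14, 3.14, 3.14].

## Interface

Orientations are given as a rotation vector (axis times angle).
In Python, from plant import monitor, eyes, ticket gives the robot as it stands.
- The arm moves only by the tool arm_command, never from a script. Its argument "deltas" is a list that holds one entry, the list of rows, each a list of 6 numbers: the shift along the world's x, y, z in cm, then the turn, a rotation vector about the world's x, y, z in degrees. In form: [[[tx, ty, tz, rx, ry, rz], ...]]. A call has 1 to 12 rows; each row shifts and turns the commanded pose from where the row before left it; what a row does not reach is not made up. A row lasts 1/12 s, in which the tool goes at most 41.7 mm and 7.16 degrees, less where a joint would pass 70% of its speed; a pose out of reach is approached as far as the arm can. A call is refused whole if a number of a shift passes 4.17 or a number of a turn 7.16, either way. A call with a gripper value outside its range is refused whole. "gripper" is the opening, from -1 (shut) to 1 (fully open), set as the call begins (left out, the last holds). The fingers move at their own pace and stop on an object; "squeeze" is the grip in N (left out, the last holds). Time passes only in rows, so rows that do not move let the fingers close. It gives the time, the measured TCP pose, the force, the opening and the grip force at its end, in the units of the state.
- monitor.read_state(): the state, without advancing time (a new reading comes with each control period).
- eyes.read_camera(name): name is "side" or "top"; returns the picture (384x512x3 uint8, blue, green, red); there is no depth.
- eyes.camera_model(name): a dict with "fx", "fy", "cx", "cy" (pixels), "rvec" (rotation vector, rad) and "tvec" (3), from world to camera coordinates, as OpenCV has them. Camera axes: x right, y down, z forward; pixel columns grow to the right and rows downward; lengths in m; the calibration is good to about 2 mm. A picture is of the moment at which its call begins. camera_model takes no time and is no camera call.
- ticket.close_job(): hands the job in; it is judged then, once.
The state is a dict: "t": time; "q": joint angles; "dq": joint speeds; "joint_torque": joint torques, N m; "tool_pos": TCP position; "orientation": TCP orientation; "force": force on the tool from outside, world axes, zero at the start; "wrist_torque": the same for the moment, N m; "opening": finger opening in m; "gripper_force": force on a finger pad.
Only numpy, scipy, OpenCV 4.12 (cv2) and the standard library are available. Lean on these libraries where they do the work, as an engineer would, in place of code of your own. Each camera call takes 0.05 s, during which the arm holds its last target. There are 200 camera calls.

## Task

Turn the isolator handle on top of the power unit to OFF, and only then stand the terminal cover upright on the bench with its flange square and centred against the sprung frame on the front of the unit. Press it home steadily with about 10 newtons (6 to 14, and never more than 20) and finish like that, still holding and pressing, so that I can put the screws in. Leave the other things where they are.

Things in the scene. Friction and masses are not known exactly. Their poses are not given: they have to be found in the camera images.
- power_unit: Fixed grey metal box with a pale lid, 90 deep (x) x 200 wide (y) x 70 mm high, on the bench. Origin: centre of its underside. Its -x face is the front (towards the robot), +y points to its left end as the robot sees it. Isolator on the lid, axis 55 mm to +y of the origin; terminal port with a black sprung frame on the front, centred 45 mm to -y of the origin.
- port (a point): Point on the bench below the centre of the sprung frame, in the plane of the frame's front face when not pressed, 22 mm in front of the box's front (67 mm to -x, 45 mm to -y of the power unit's origin); axes as the power unit's, +x is the pressing direction. The frame is black, 80 mm wide (y), 4 to 56 mm above the bench, bars 10 mm wide.
- seal_frame (a joint): How far the sprung frame is pressed in, along the power unit's +x: 0 free, 0.014 m at its stop. Spring 1200 N/m without preload: 10 N at 8.3 mm, 6 N at 5 mm, 14 N at 11.7 mm.
- isolator (a joint): Isolator handle angle: 0 = ON (bar parallel to the unit's front, white mark towards the unit's +y), 1.57 = OFF (a quarter turn anticlockwise from above: bar at right angles to the front, white mark towards the robot). A detent at each end: let go past the middle, it snaps on to the nearer end; about 0.12 N m turns it.
- isolator_grip (a point): Centre of the isolator's black bar handle, on the turning axis, 95 mm above the bench. The bar is 58 long (own y) x 14 wide (own x) x 24 mm high, its top 107 mm above the bench; below it is a disc of 42 mm diameter, whose top lies 84 mm above the bench. The axes turn with the handle.
- cover: Loose bare aluminium terminal cover, about 0.3 kg, upright on the bench: flange 80 wide (y) x 56 high x 8 mm thick (x 16 to 24 mm) with a screw hole in each corner; in front of it (-x) a box to grip across its 36 mm width (y), x -20 to +16 mm, 48 mm high. Origin: under the box, level with the flange's lower edge. The flange's flat +x face goes against the frame.
- cover_face (a point): Middle of the lower edge of the flange's flat back face, 24 mm to +x of the cover's origin; axes as the cover's. It belongs at port, and moves on to +x as the frame is pressed in.
- tape_roll: Loose bystander: roll of tape, 69 mm diameter, 19 mm high, lying flat. Leave alone.
- black_cap: Loose bystander: black screw cap, 37 mm diameter, 25 mm high. Leave alone.
- brown_bottle: Loose bystander: small brown plastic bottle with a black cap, 42 mm diameter, 93 mm high; origin under its centre. Leave alone.
- vial: Loose bystander: small glass vial with a cap, 22 mm diameter, 62 mm high, standing; origin under its centre. Leave alone.
Mind the look-alikes: they are no part of the job. There is more than one size of the cover; the job needs the larger.

How it is judged:
On the way, in this order (a step that is already met when the one before it is completed fails the run):
1. the isolator stands at OFF, the frame not yet touched by the cover (value of joint isolator above 1.45 rad and contact force between cover and power_unit below 0.5 N), for 0.2 s.
2. the cover is pressed on the frame with 6 to 14 N (contact force between cover and power_unit between 6 and 14 N), for 0.5 s.
At the end, for the whole second after the job is handed in: The isolator is at OFF (above 1.45 rad); the upright cover presses the sprung frame with 6 to 14 N, centred within 6 mm sideways and in height, square and upright within 0.08 rad, at rest, and the robot still holds it there (all of step 2 and value of joint isolator above 1.45 rad and value of joint seal_frame above 0.004 m and y of cover_face in the frame of port between -0.006 and 0.006 m and z of cover_face in the frame of port between -0.006 and 0.006 m and x of cover_face in the frame of port between 0.002 and 0.016 m and angle between the x axis of cover and the x axis of power_unit, either way round below 0.08 rad and angle between cover's own z axis and vertical below 0.08 rad and contact force between the fingers and cover above 3 N and linear speed of cover below 0.01 m/s); the arm keeps its last pose, push and grip.
It fails at once if the cover is pressed on the frame while the isolator is not OFF (contact force between cover and power_unit above 1.5 N and value of joint isolator below 1.2 rad).
It fails at once if the cover is pressed with more than 20 N (contact force between cover and power_unit above 20 N).
It fails at once if another thing is moved (distance of any of brown_bottle, tape_roll, black_cap, vial from where it was at the start of the episode above 0.02 m).
It also fails if it takes over 51 s, if anything falls off the work surface, if the arm or the gripper's body presses on something with over 40 N, if the wrist force passes 120 N, or if a joint passes its speed limit or range.

## Working session

There is one attempt and no reset: what is moved stays moved. The work goes in short steps, Python scripts to look and compute and a tool call to move; the robot and the scene stay as the last step left them, time stands still between calls to the robot, and variables do not carry over. Pictures are saved under pics/ and viewed, at most 10 in all, crops included, and the job is handed in when it is done.

Besides the shell and the picture viewer there is one more tool, called after ">>>" in YAML: its name, and indented under it one key for each argument. arm_command: Moves the arm, as the interface text tells. Its arguments: {"type":"object","properties":{"deltas":{"type":"array"},"gripper":{"type":"number"},"squeeze":{"type":"number"}},"required":["deltas"]}

```bash
mkdir -p pics
cat > h.py <<'E'
import numpy as np,cv2
from plant import monitor,eyes,ticket
def cam(n):
    m=eyes.camera_model(n);K=np.array([[m['fx'],0,m['cx']],[0,m['fy'],m['cy']],[0,0,1.]])
    return K,cv2.Rodrigues(np.array(m['rvec'],float))[0],np.array(m['tvec'],float).reshape(3)
def w(n,px,z):
    K,R,t=cam(n);c=-R.T@t
    d=(R.T@np.linalg.inv(K)@np.c_[np.array(px,float).reshape(-1,2),np.ones(np.size(px)//2)].T).T
    return c+d*((z-c[2])/d[:,2])[:,None]
def proj(n,P):
    K,R,t=cam(n);q=(np.array(P,float).reshape(-1,3)@R.T+t)@K.T
    return q[:,:2]/q[:,2:]
E
python3 - <<'E'
from h import *
for n in('top','side'):
    im=eyes.read_camera(n);cv2.imwrite(f'pics/{n}0.png',im)
    K,R,t=cam(n);print(n,K[0,0],-R.T@t,R[2])
s=monitor.read_state();print(s['t'],s['tool_pos'],s['orientation'],s['opening'])
E
```

```text
top 346.99656306502453 [0.51772473 0.02937006 0.92159601] [ 0.070644   -0.02151988 -0.99726943]
side 378.1045142434773 [0.18343664 0.49256147 0.67529607] [ 0.473145   -0.55514739 -0.68406519]
0.1 [ 0.19986536 -0.56513934  0.18601507] [-3.09475333e+00 -5.30894660e-01  2.01824273e-04] 0.09302264553193586
```

View pics/top0.png

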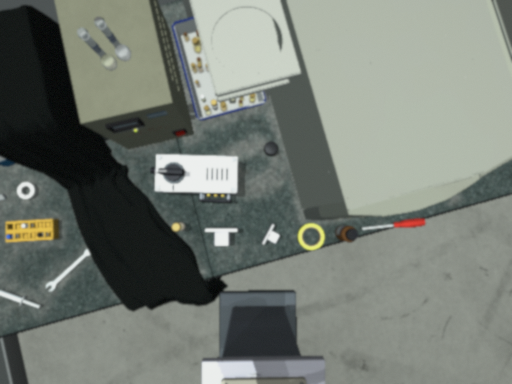

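View pics/side0.png

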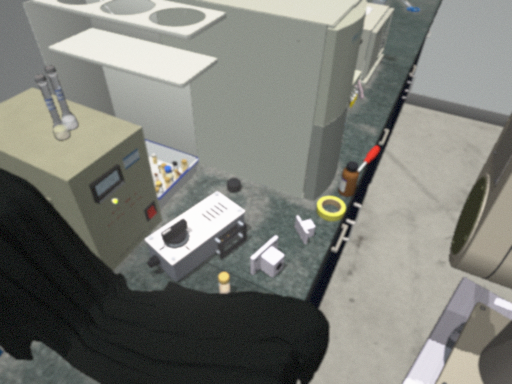

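The top view shows the unit at about (197,175) with its isolator at (173,172). The larger cover is near (221,235), the smaller one at (271,235), the vial at (178,227), the cap at (270,148), the tape at (311,236) and the bottle at (347,233). I'll zoom in to measure.

Run:
```python
from h import *
a=cv2.imread('pics/top0.png')[140:265,140:300];b=cv2.imread('pics/side0.png')[185:305,135:335]
cv2.imwrite('pics/topc.png',cv2.resize(a,None,fx=4.8,fy=4.8,interpolation=cv2.INTER_CUBIC))
cv2.imwrite('pics/sidec.png',cv2.resize(b,None,fx=4,fy=4,interpolation=cv2.INTER_CUBIC))
for n in('top','side'):
    print(cam(n)[1])
    print(proj(n,[[.2,-.566,.187]]))
print(w('top',[[155,154],[239,156],[237,195],[154,192]],.07))
print(w('top',[[173,172]],.107), w('top',[[178,227]],.062),w('top',[[270,148]],.025),w('top',[[221,237]],.05),w('top',[[311,236]],.019))
```

```text
[[-0.00516282 -0.99976176  0.02120794]
 [-0.99748823  0.00365051 -0.07073828]
 [ 0.070644   -0.02151988 -0.99726943]]
[[536.69121266 368.23781643]]
[[-0.7485262  -0.66279874  0.02015827]
 [-0.46458835  0.50250293 -0.72914228]
 [ 0.473145   -0.55514739 -0.68406519]]
[[531.53062509 115.94145747]]
[[0.67342328 0.26365896 0.07      ]
 [0.66815147 0.05682529 0.07      ]
 [0.5714023  0.0618648  0.07      ]
 [0.57952962 0.26462032 0.07      ]]
[[0.62383589 0.21074032 0.107     ]] [[0.49376075 0.20691405 0.062     ]] [[ 0.69712702 -0.02279177  0.025     ]] [[0.46801857 0.10253073 0.05      ]] [[ 0.46733984 -0.12781001  0.019     ]]
```

View pics/topc.png

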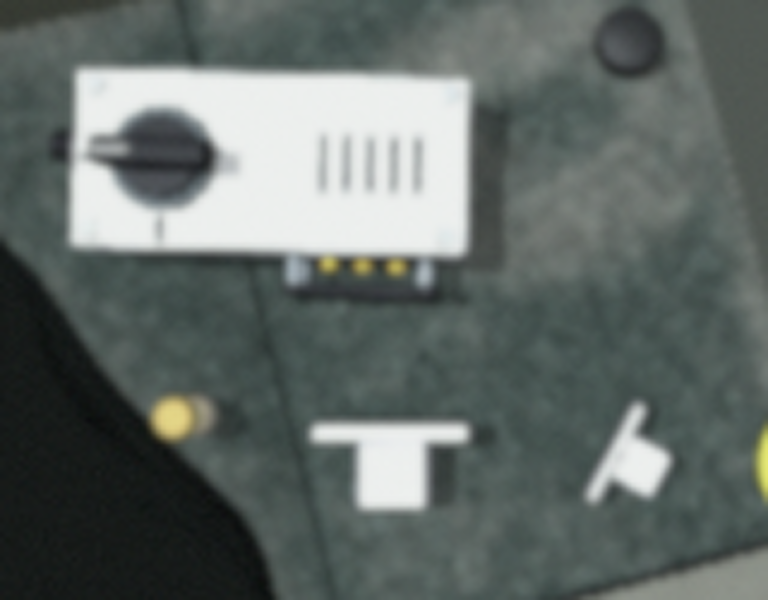

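View pics/sidec.png

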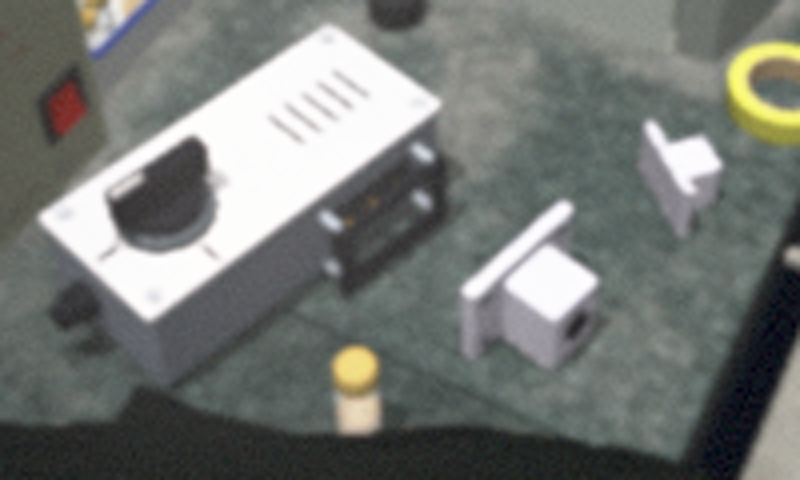

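Run:
```python
from h import *
from scipy.optimize import least_squares
def tc(p): return (np.array(p,float)+.5)/4.8-.5+140
def sc(p): return (np.array(p,float)+.5)/4-.5+[135,185]
def fit(local,z,obsT,localS,obsS,x0):
    L=np.array(local,float);S=np.array(localS,float).reshape(-1,3)
    def tr(p,L):
        c,s=np.cos(p[2]),np.sin(p[2]);return np.c_[p[0]+c*L[:,0]-s*L[:,1],p[1]+s*L[:,0]+c*L[:,1],L[:,2]]
    for nm,f in(('top',lambda p:(proj('top',tr(p,L))-obsT).ravel()),('side',lambda p:(proj('side',tr(p,S))-obsS).ravel()),('both',lambda p:np.r_[(proj('top',tr(p,L))-obsT).ravel(),(proj('side',tr(p,S))-obsS).ravel()])):
        r=least_squares(f,x0);print(nm,r.x.round(4),'rms',np.sqrt(np.mean(r.fun**2)).round(2))
    return r.x
u=[[.045,.1,.07],[.045,-.1,.07],[-.045,-.1,.07],[-.045,.1,.07]]
U=fit(u,0,tc([[76,68],[470,78],[468,256],[69,247]]),[u[1],u[2],u[3],u[0]],sc([[330,25],[440,103],[150,320],[40,217]]),[.62,.16,0])
cT=[[.024,.04,.056],[.024,-.04,.056],[.016,.04,.056],[.016,-.04,.056],[-.02,.018,.048],[-.02,-.018,.048]]
cS=[[.016,.04,.056],[.024,-.04,.056],[.016,.04,0],[-.02,.018,.048],[-.02,-.018,.048],[-.02,.018,0]]
C=fit(cT,0,tc([[310,424],[470,424],[310,442],[470,442],[357,510],[428,510]]),cS,sc([[470,297],[568,202],[472,358],[558,317],[598,282],[555,368]]),[.47,.1,0])
c,s=np.cos(U[2]),np.sin(U[2])
R=np.array([[c,-s],[s,c]])
print('iso',U[:2]+R@[0,.055],w('top',[tc([163,157])],.084),w('side',[sc([160,170])],.107))
print('port',U[:2]+R@[-.067,-.045], 'coverface',C[:2]+R@[.024,0])
# cloth height
for pt,ps in (((222,285),(326,335)),((110,150),(130,270))):
  best=min(((np.linalg.norm(w('top',[pt],z)-w('side',[ps],z)),z) for z in np.arange(0,.6,.01)));print(best,w('top',[pt],best[1]))
```

```text
top [ 0.6252  0.1624 -0.025 ] rms 0.51
side [ 0.6243  0.1642 -0.0281] rms 0.17
both [ 0.6249  0.1633 -0.0264] rms 0.47
top [ 0.466   0.1022 -0.0006] rms 0.34
side [ 0.4658  0.1022 -0.0342] rms 0.83
both [ 0.466   0.1022 -0.0165] rms 0.66
iso [0.62634619 0.21824778] [[0.62606802 0.21449885 0.084     ]] [[0.62366221 0.21886542 0.107     ]]
port [0.55673231 0.12004948] coverface [0.48996381 0.10159867]
(np.float64(0.06591777360306188), np.float64(0.0)) [[0.34078455 0.10383858 0.        ]]
(np.float64(0.07035336219923853), np.float64(0.07)) [[0.68350762 0.37383682 0.07      ]]
```

```bash
python3 - <<'E'
from h import *
def tri(a,b):
  d,z=min(((np.linalg.norm(w('top',[a],z)-w('side',[b],z)),z) for z in np.arange(0,.6,.005)));print(d.round(3),w('top',[a],z).round(3))
print(w('top',[[190,130],[127,148]],0).round(3))
tri((165,104),(143,127));tri((82,124),(68,178));tri((222,280),(320,312))
print(proj('top',[[.626,.311,.17],[.66,.311,.17],[.59,.311,.17],[.626,.311,.05]]),proj('side',[[.626,.311,.17],[.66,.311,.17],[.59,.311,.17]]))
s=monitor.read_state();print(cv2.Rodrigues(np.array(s['orientation']))[0].round(3))
E
python3 -c "
import cv2
a=cv2.imread('pics/top0.png')[0:310,0:260];cv2.imwrite('pics/cl.png',cv2.resize(cv2.convertScaleAbs(a,alpha=1.5,beta=15),None,fx=1.9,fy=1.9))"
```

```text
[[0.751 0.19  0.   ]
 [0.702 0.357 0.   ]]
0.009 [[0.73  0.189 0.28 ]]
0.005 [[0.693 0.344 0.275]]
0.029 [[0.354 0.104 0.   ]]
[[119.99672923 167.36740062]
 [120.35479715 151.82922409]
 [119.615094   183.92826853]
 [137.90553839 174.1660449 ]] [[127.70264359 231.89163458]
 [116.43365601 222.01494065]
 [140.2531379  242.89150393]]
[[ 0.943  0.333 -0.   ]
 [ 0.333 -0.943  0.002]
 [ 0.    -0.002 -1.   ]]
```

View pics/cl.png

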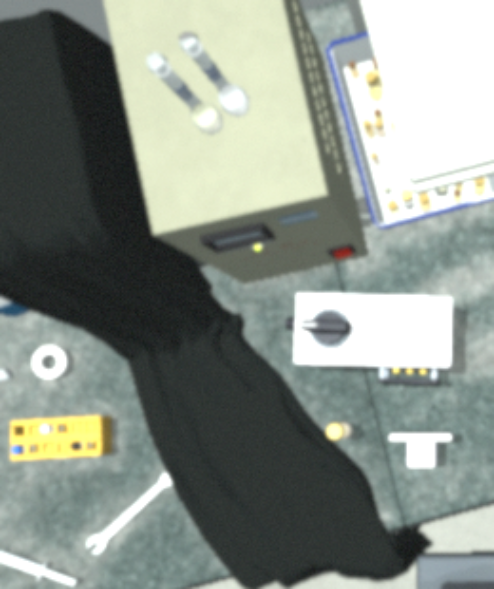

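The unit fits at (0.625, 0.163) with yaw −0.026, putting the port at (0.557, 0.120). The cover is at (0.466, 0.102) with yaw about 0, and the isolator axis at about (0.626, 0.217). A tall box stands just behind the isolator, so I'll push the handle's −y end towards +x with the fingers shut instead of gripping it.

>>> arm_command:
  deltas:
    - [[1.1,3,0.2,0,0,-2],[1.1,3,0.2,0,0,-2],[1.1,3,0.2,0,0,-2],[1.1,3,0.2,0,0,-2],[1.1,3,0.2,0,0,-2],[1.1,3,0.2,0,0,-2],[1.1,3,0.2,0,0,-2],[1.1,3,0.2,0,0,-2],[1.1,3,0.2,0,0,-2],[0.5,3,0,0,0,-1],[0.5,3,0,0,0,-1],[0.5,3,0,0,0,-1]]
  gripper: -1

```text
t: 1.1
tool_pos: [0.3138, -0.2041, 0.2046]
orientation: [-3.141, 0.043, 0.0]
force: [1.8, -0.4, 0.2]
opening: 0.0176
gripper_force: 0.0
```

>>> arm_command:
  deltas:
    - [[0.5,3,0,0,0,0],[0.5,3,0,0,0,0],[0.5,3,0,0,0,0],[0.5,3,0,0,0,0],[0.5,3,0,0,0,0],[1,3,0,0,0,0],[1.5,3,0,0,0,0],[2,3,0,0,0,0],[2,3,0,0,0,0],[2,3,0,0,0,0],[2,3,0,0,0,0],[0,0,0,0,0,0]]

```text
t: 2.1
tool_pos: [0.4451, 0.1287, 0.2031]
orientation: [-3.14, 0.037, 0.004]
force: [-0.0, -0.1, 0.2]
opening: 0.0004
gripper_force: 0.0
```

```bash
cat >> h.py <<'E'
def st():
    s=monitor.read_state();R=cv2.Rodrigues(np.array(s['orientation'],float))[0]
    print('t',round(s['t'],2),'p',np.round(s['tool_pos'],4),'f',np.round(s['force'],2),'open',round(s['opening'],4),'gf',round(s['gripper_force'],1),'yaw',np.arctan2(R[1,0],R[0,0]).round(4),'z',R[:,2].round(4),'q',np.round(s['q'],2))
E
python3 -c "
from h import *;st()"
```

```text
t 2.1 p [0.4451 0.1287 0.2031] f [-0.04 -0.12  0.2 ] open 0.0004 gf 0.0 yaw -0.0233 z [-0.0024  0.0014 -1.    ] q [ 0.17 -0.25  1.83  0.    1.57  1.76]
```

>>> arm_command:
  deltas:
    - [[2.8,1.26,0,0,0,0],[2.8,1.26,0,0,0,0],[2.8,1.26,0,0,0,0],[2.8,1.26,0,0,0,0],[2.8,1.26,0,0,0,0],[0,0,-3,0,0,0],[0,0,-3,0,0,0],[0,0,-3,0,0,0],[0,0,-2.1,0,0,0],[0,0,0,0,0,0]]

```text
t: 2.93
tool_pos: [0.5795, 0.186, 0.0871]
orientation: [3.139, -0.042, -0.016]
force: [-0.2, -0.2, -0.7]
opening: 0.0007
gripper_force: 0.0
```

>>> arm_command:
  deltas:
    - [[1,0,0,0,0,0],[1,0,0,0,0,0],[0.8,0,0,0,0,0],[0.8,0,0,0,0,0],[0.8,0,0,0,0,0],[0.8,0,0,0,0,0],[0,0,0,0,0,0]]

```text
t: 3.52
tool_pos: [0.6375, 0.1871, 0.0943]
orientation: [-3.141, 0.043, -0.002]
force: [0.3, -0.9, 0.4]
opening: 0.0003
gripper_force: 0.0
```

```bash
python3 -c "
from h import *;st()
a=eyes.read_camera('side')[185:305,135:335];b=eyes.read_camera('top')[140:265,140:300]
cv2.imwrite('pics/s1.png',cv2.resize(a,None,fx=3,fy=3,interpolation=cv2.INTER_CUBIC))"
```

```text
t 3.52 p [0.6375 0.1871 0.0943] f [ 0.32 -0.86  0.44] open 0.0003 gf 0.0 yaw -0.0271 z [ 1.e-03  1.e-04 -1.e+00] q [ 0.21  0.36  1.4  -0.    1.39  1.81]
```

View pics/s1.png

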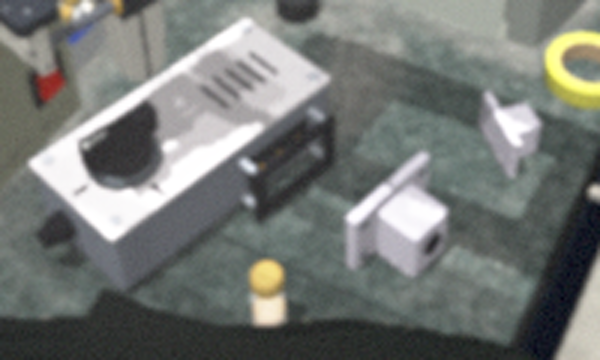

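The handle still looks ON (bar from (85,150) to (155,105)), and the fingers aren't where I expected them. I'll look at the full views.

```bash
python3 -c "
from h import *
a=eyes.read_camera('side');b=eyes.read_camera('top');st()
p=monitor.read_state()['tool_pos']
print(proj('side',[p,[p[0],p[1],.18]]),proj('top',[p]))
cv2.imwrite('pics/f1.png',np.hstack([a[50:350,80:380],b[60:360,80:380]]))"
```

```text
t 3.72 p [0.6356 0.1874 0.0938] f [0.38 0.36 0.56] open 0.0004 gf 0.0 yaw -0.0266 z [-6.e-04 -1.e-04 -1.e+00] q [0.21 0.35 1.4  0.   1.39 1.81]
[[183.5910245  219.94015668]
 [178.65325846 189.41349355]] [[184.10701286 167.79710329]]
```

View pics/f1.png

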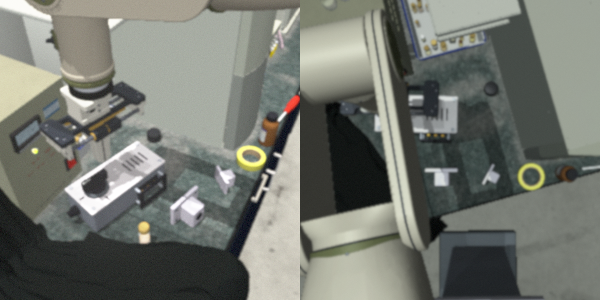

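The finger tips seem to have slipped past the end of the bar without turning it. I'll back off, shift 16 mm to +y and push again.

>>> arm_command:
  deltas:
    - [[-1.8,0,0,0,0,0],[-1.8,0,0,0,0,0],[-1.6,0,0,0,0,0],[0,0.8,-0.2,0,0,0],[0,0.8,-0.2,0,0,0],[0,0,0,0,0,0],[0,0,0,0,0,0]]

```text
t: 4.3
tool_pos: [0.5844, 0.204, 0.0899]
orientation: [-3.141, 0.04, -0.0]
force: [0.0, -0.8, -0.0]
opening: 0.0003
gripper_force: 0.0
```

>>> arm_command:
  deltas:
    - [[0.6,0,0,0,0,0],[0.6,0,0,0,0,0],[0.6,0,0,0,0,0],[0.6,0,0,0,0,0]]

```text
t: 4.63
tool_pos: [0.6091, 0.203, 0.0899]
orientation: [3.141, -0.043, 0.0]
force: [-0.6, -1.0, -0.3]
opening: 0.0005
gripper_force: 0.0
```

>>> arm_command:
  deltas:
    - [[0.6,0,0,0,0,0],[0.5,0,0,0,0,0]]

```text
t: 4.8
tool_pos: [0.6199, 0.203, 0.0898]
orientation: [3.141, -0.043, 0.0]
force: [-0.2, 0.1, 0.2]
opening: 0.0004
gripper_force: 0.0
```

```bash
python3 -c "
from h import *
a=eyes.read_camera('side');st()
p=np.array(monitor.read_state()['tool_pos'])
print(((proj('side',[p,[.626,.2175,.107],[.626,.2465,.107],[.626,.1885,.107],[.597,.2175,.107]])-[120,150])*6).round())
cv2.imwrite('pics/f2.png',cv2.resize(a[150:250,120:250],None,fx=6,fy=6,interpolation=cv2.INTER_CUBIC))"
```

```text
t 4.85 p [0.6205 0.203  0.0899] f [-0.76 -0.17 -1.16] open 0.0006 gf 0.0 yaw -0.0273 z [ 6.e-04 -0.e+00 -1.e+00] q [ 0.24  0.33  1.44 -0.    1.37  1.84]
[[377. 475.]
 [326. 457.]
 [256. 507.]
 [393. 409.]
 [384. 502.]]
```

View pics/f2.png

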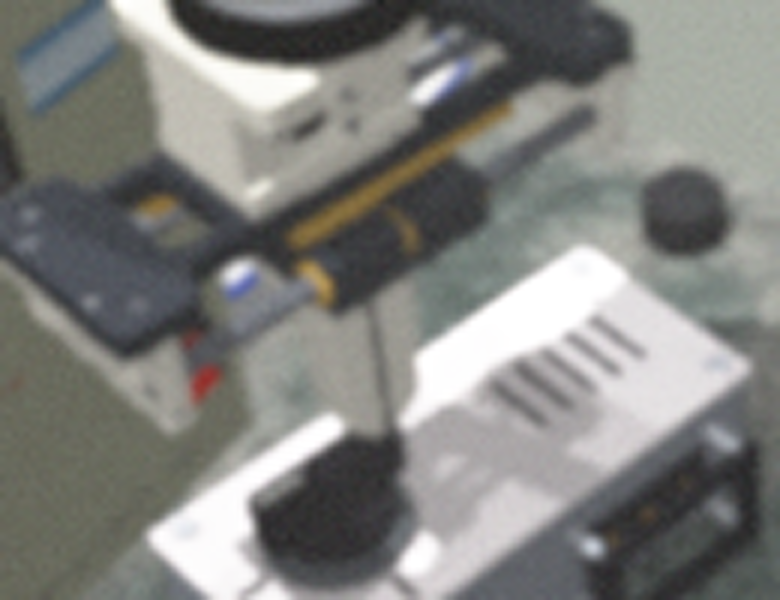

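The bright part of the finger ends near (385,435) at the bar's −y end, and the tip can't be told apart from the black bar. I'll keep pushing gently and watch the force.

>>> arm_command:
  deltas:
    - [[0.4,0,0,0,0,0],[0.4,0,0,0,0,0]]

```text
t: 5.02
tool_pos: [0.6272, 0.2033, 0.0898]
orientation: [3.141, -0.042, -0.0]
force: [0.0, 1.0, -0.1]
opening: 0.0007
gripper_force: 0.0
```

>>> arm_command:
  deltas:
    - [[0.4,0,0,0,0,0],[0.4,0,0,0,0,0]]

```text
t: 5.18
tool_pos: [0.6353, 0.2033, 0.09]
orientation: [-3.141, 0.042, -0.0]
force: [-0.2, 0.7, 0.4]
opening: 0.0009
gripper_force: 0.0
```

```bash
python3 -c "
from h import *
o=cv2.imread('pics/side0.png');a=eyes.read_camera('side');st()
g=lambda i:cv2.cvtColor(i,6)[212:250:2,156:200:2]
print(g(o));print(g(a))"
```

```text
t 5.23 p [0.6359 0.2033 0.09  ] f [-1.3  -0.44  0.12] open 0.0003 gf 0.0 yaw -0.0268 z [ 5.e-04  0.e+00 -1.e+00] q [ 0.23  0.37  1.39 -0.    1.38  1.83]
[[ 76  92 119 138 136 136 130 122 120 118 112 109 108 132 202 251 253 253
  253 253 253 253]
 [ 89  97 109 135 141 128 121 113 109 112 108 112 168 237 253 253 253 253
  253 253 253 253]
 [ 94  95 104 134 140 134 113 116 122 126 133 212 251 253 253 253 253 253
  253 253 253 253]
 [ 96  90 100 126 141 139 130 127 134 173 240 253 251 226 235 253 253 253
  253 253 253 253]
 [ 92  94 100 123 143 144 132 151 218 250 253 240 148  88 111 233 253 253
  253 253 253 253]
 [ 93  95 121 134 135 141 184 243 253 251 207 106  76  68  68 145 252 253
  253 252 253 253]
 [101 120 135 126 148 222 251 252 241 147  80  69  68  67  60 124 250 253
  253 253 252 253]
 [116 145 151 184 244 252 249 203 103  72  66  69  64  63  60 107 239 252
  253 252 252 252]
 [135 159 222 249 250 235 183 146  73  70  65  64  61  66  69 116 198 226
  251 253 253 252]
 [188 243 251 247 212 207 203 130  69  62  63  60  61  62  73 121 186 206
  241 253 253 252]
 [249 251 243 188
[... 1888 characters left out ...]
0  56  56  61  61  72 108 165
  197 205 207 206]
 [225 175 151  75  52  51  53  50  54  58  54  58  60  62  61  81 113 189
  207 207 206 208]
 [178 158 155  93  50  55  48  52  52  55  50  54  61  61  63  88 117 196
  206 213 223 218]
 [228 169 158 127  58  50  51  50  53  51  57  53  55  64  85  92 153 206
  222 248 254 253]
 [246 234 196 151  92  62  62  60  56  51  54  61  69  81  89 120 195 231
  254 255 254 255]
 [246 247 244 194 128  88  76  74  74  72  84  85  92  87 124 194 246 254
  255 254 255 255]
 [248 248 248 219 165 146 101  90  86  89  90  97 107 144 174 185 255 255
  255 255 253 202]
 [248 244 205 178 238 236 192 167 148 139 149 175 187 204 210 192 220 254
  255 245 165 107]]
```

The handle hasn't moved, and the lid is visible between the fingertip and the bar. The tip must be higher than reported and passing over the bar. I'll back off and feel for the lid in front of the handle.

>>> arm_command:
  deltas:
    - [[-1.5,0,0,0,0,0],[-1.5,0,0,0,0,0],[-1.5,-0.3,0,0,0,0],[-0.6,-0.3,0,0,0,0],[0,0,-0.4,0,0,0],[0,0,-0.4,0,0,0],[0,0,0,0,0,0]]

```text
t: 5.82
tool_pos: [0.584, 0.1971, 0.0809]
orientation: [3.141, -0.042, -0.001]
force: [0.9, 0.6, -1.0]
opening: 0.0007
gripper_force: 0.0
```

>>> arm_command:
  deltas:
    - [[0,0,-0.3,0,0,0],[0,0,-0.3,0,0,0],[0,0,0,0,0,0]]

```text
t: 6.07
tool_pos: [0.5838, 0.1972, 0.0749]
orientation: [3.141, -0.042, -0.002]
force: [-0.2, -0.1, -0.7]
opening: 0.0005
gripper_force: 0.0
```

>>> arm_command:
  deltas:
    - [[0.4,0,0,0,0,0],[0,0,-0.2,0,0,0],[0,0,-0.2,0,0,0],[0,0,0,0,0,0]]

```text
t: 6.4
tool_pos: [0.5878, 0.1972, 0.0714]
orientation: [3.141, -0.042, -0.001]
force: [0.3, -0.1, -0.5]
opening: 0.0005
gripper_force: 0.0
```

>>> arm_command:
  deltas:
    - [[0,0,-0.2,0,0,0],[0,0,-0.2,0,0,0],[0,0,0,0,0,0]]

```text
t: 6.65
tool_pos: [0.5876, 0.1972, 0.0674]
orientation: [3.141, -0.042, -0.001]
force: [-0.1, -0.5, -0.6]
opening: 0.0004
gripper_force: 0.0
```

>>> arm_command:
  deltas:
    - [[0,0,-0.2,0,0,0],[0,0,-0.2,0,0,0],[0,0,0,0,0,0]]

```text
t: 6.9
tool_pos: [0.5877, 0.1972, 0.0634]
orientation: [3.141, -0.042, -0.001]
force: [-0.4, -0.5, 0.6]
opening: 0.0006
gripper_force: 0.0
```

>>> arm_command:
  deltas:
    - [[0,0,-0.2,0,0,0],[0,0,-0.2,0,0,0],[0,0,0,0,0,0]]

```text
t: 7.15
tool_pos: [0.5877, 0.1972, 0.0594]
orientation: [3.141, -0.042, -0.001]
force: [-0.2, -1.0, -0.7]
opening: 0.0002
gripper_force: 0.0
```

>>> arm_command:
  deltas:
    - [[0,0,-0.2,0,0,0],[0,0,-0.2,0,0,0],[0,0,0,0,0,0]]

```text
t: 7.4
tool_pos: [0.5877, 0.1972, 0.0553]
orientation: [3.141, -0.042, -0.001]
force: [-0.0, -0.7, -0.1]
opening: 0.0003
gripper_force: 0.0
```

```bash
python3 -c "
from h import *
a=eyes.read_camera('side');st()
p=np.array(monitor.read_state()['tool_pos'])
print(((proj('side',[p,p+[0,0,.03]])-[120,150])*6).round())
cv2.imwrite('pics/f3.png',cv2.resize(a[150:250,120:250],None,fx=6,fy=6,interpolation=cv2.INTER_CUBIC))"
```

```text
t 7.45 p [0.5877 0.1973 0.0555] f [ 1.11 -0.34  0.48] open 0.0006 gf 0.0 yaw -0.0267 z [-6.e-04 -1.e-04 -1.e+00] q [0.24 0.28 1.56 0.   1.3  1.84]
[[463. 580.]
 [456. 524.]]
```

View pics/f3.png

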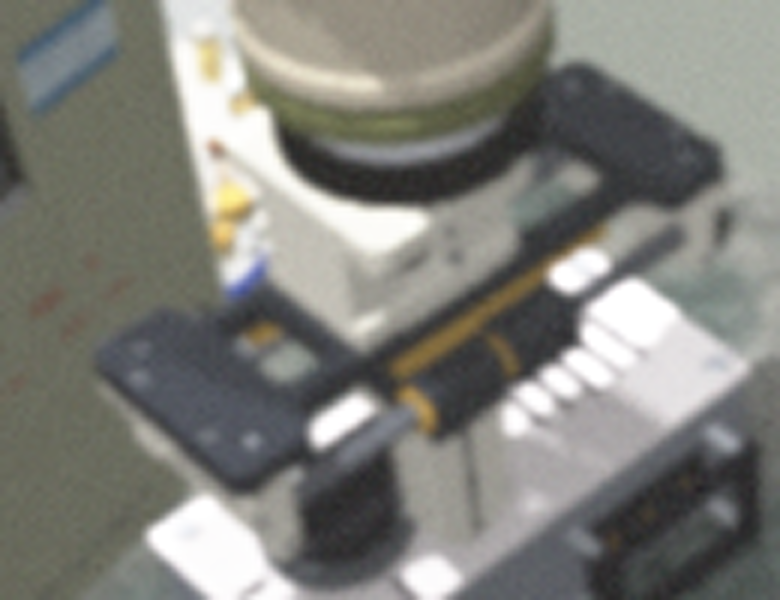

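The fingertip (seam end at (478,528)) is well above where the reported TCP projects, at about (478,592). So the reported pose is off by up to about 34 mm in z. I'll keep going down until I feel the lid, which gives the offset directly.

>>> arm_command:
  deltas:
    - [[0,0,-0.2,0,0,0],[0,0,-0.2,0,0,0],[0,0,-0.2,0,0,0],[0,0,-0.2,0,0,0],[0,0,0,0,0,0]]

```text
t: 7.87
tool_pos: [0.5876, 0.1972, 0.0472]
orientation: [3.141, -0.042, -0.002]
force: [0.1, -0.1, -0.3]
opening: 0.0006
gripper_force: 0.0
```

>>> arm_command:
  deltas:
    - [[0,0,-0.2,0,0,0],[0,0,-0.2,0,0,0],[0,0,0,0,0,0]]

```text
t: 8.12
tool_pos: [0.5877, 0.1972, 0.0434]
orientation: [3.141, -0.042, -0.001]
force: [-0.5, -0.3, 0.6]
opening: 0.0004
gripper_force: 0.0
```

```bash
python3 -c "
from h import *
st()
p=np.array([.6356,.1874,.0938])
for b in([0,0,0],[0,0,.034],[.012,-.01,.0145]):
  for z in (.084,.12): print(b,z,proj('top',[p+b+[0,-.094,z]])-[-220,60], (proj('side',[p+b+[0,-.094,z]])-[80,50]))
"
```

```text
t 8.12 p [0.5877 0.1972 0.0434] f [-0.48 -0.27  0.6 ] open 0.0004 gf 0.0 yaw -0.0267 z [-7.e-04 -2.e-04 -1.e+00] q [ 0.24  0.29  1.57 -0.    1.28  1.84]
[0, 0, 0] 0.084 [[440.42989994 102.22525805]] [[134.28191676 117.27454214]]
[0, 0, 0] 0.12 [[438.9248767   99.47460729]] [[133.30646673 103.29760944]]
[0, 0, 0.034] 0.084 [[439.01245529  99.63467001]] [[133.36233314 104.0981026 ]]
[0, 0, 0.034] 0.12 [[437.35730844  96.60964633]] [[132.32460943  89.22886889]]
[0.012, -0.01, 0.0145] 0.084 [[444.58477148  95.52881773]] [[133.3476511  107.01299634]]
[0.012, -0.01, 0.0145] 0.12 [[443.26419297  92.38174234]] [[132.34332611  92.72459567]]
```

>>> arm_command:
  deltas:
    - [[0,0,-0.2,0,0,0],[0,0,-0.1,0,0,0],[0,0,0,0,0,0]]

```text
t: 8.37
tool_pos: [0.5878, 0.1973, 0.0406]
orientation: [3.141, -0.042, -0.001]
force: [0.2, -0.3, 0.5]
opening: 0.0004
gripper_force: 0.0
```

>>> arm_command:
  deltas:
    - [[0,0,-0.1,0,0,0],[0,0,-0.1,0,0,0],[0,0,0,0,0,0]]

```text
t: 8.62
tool_pos: [0.5879, 0.1973, 0.0387]
orientation: [3.141, -0.042, -0.0]
force: [0.1, 0.4, 0.0]
opening: 0.0005
gripper_force: 0.0
```

>>> arm_command:
  deltas:
    - [[0,0,-0.1,0,0,0],[0,0,-0.1,0,0,0],[0,0,0,0,0,0]]

```text
t: 8.87
tool_pos: [0.588, 0.1973, 0.0386]
orientation: [3.141, -0.042, 0.0]
force: [-7.9, -1.9, 12.4]
opening: 0.0004
gripper_force: 6.1
```

I touched the lid (z = 0.070) at a reported 0.0385, so true z = reported + 0.0315. I'll raise the tip to a true 0.09 and push the handle.

>>> arm_command:
  deltas:
    - [[0,0,1.1,0,0,0],[0,0,1.1,0,0,0],[0,0,0,0,0,0],[0.6,0,0,0,0,0],[0.6,0,0,0,0,0],[0.6,0,0,0,0,0]]

```text
t: 9.37
tool_pos: [0.6064, 0.1972, 0.0585]
orientation: [3.141, -0.042, -0.0]
force: [0.3, -0.0, -0.1]
opening: 0.0005
gripper_force: 0.0
```

>>> arm_command:
  deltas:
    - [[0.6,0,0,0,0,0],[0.6,0,0,0,0,0]]

```text
t: 9.53
tool_pos: [0.6148, 0.1957, 0.058]
orientation: [3.138, -0.042, -0.014]
force: [-25.3, -12.8, 18.9]
opening: 0.0007
gripper_force: 14.3
```

>>> arm_command:
  deltas:
    - [[0.6,0,0,0,0,0],[0.6,0,0,0,0,0]]

```text
t: 9.7
tool_pos: [0.628, 0.1957, 0.0577]
orientation: [3.139, -0.042, -0.01]
force: [-0.8, -1.0, 0.0]
opening: 0.0003
gripper_force: 0.5
```

>>> arm_command:
  deltas:
    - [[0.6,0,0,0,0,0],[0.6,0,0,0,0,0],[0,0,0,0,0,0]]

```text
t: 9.95
tool_pos: [0.6433, 0.197, 0.0585]
orientation: [3.141, -0.043, 0.001]
force: [1.1, -1.9, 0.6]
opening: 0.0005
gripper_force: 0.8
```

```bash
python3 -c "
from h import *
a=eyes.read_camera('side');st()
g=lambda i:cv2.cvtColor(i,6)[212:256:2,156:204:2]
print(g(a))"
```

```text
t 10.0 p [0.6429 0.197  0.0586] f [ 1.64 -1.85 -0.65] open 0.0007 gf 0.9 yaw -0.0271 z [ 6.e-04 -2.e-04 -1.e+00] q [ 0.22  0.41  1.4  -0.    1.33  1.82]
[[ 91 101 131 161 159 159 156 156 159 152 151 129 132 151 153 154 165 169
  169 176 192 184 181 162]
 [102 107 124 157 158 146 148 154 160 152 153 133 125 155 155 156 170 169
  167 168 170 176 171 128]
 [107 106 114 153 160 150 139 152 153 156 153 142 127 149 151 162 168 166
  169 168 165 168 166 156]
 [104 106 112 140 151 125 113 144 157 156 152 147 118 149 154 162 169 172
  168 168 168 171 168 166]
 [103 103 111 125  99  67  66  98 145 159 154 148 119 145 156 169 171 196
  192 173 168 169 165 165]
 [105 106 127 126  68  61  58  60  95 140 154 153 129 147 165 166 173 187
  169 170 179 167 174 171]
 [109 133 144 125  73  51  60  59  63  81 126 151 152 156 165 168 167 164
  174 180 169 178 200 189]
 [130 153 152 168 126  57  58  60  58  58  73 110 141 156 163 167 166 166
  167 170 182 206 208 207]
 [142 154 197 194 150  67  52  57  62  61  82  92  70  86 126 160 166 167
  168 176 204 207 210 210]
 [155 178 187 165 159 111  57  56  55 
[... 575 characters left out ...]
95 159 154  99  79  67  58  57  54  55  56  63  64  76 116 195 234
  254 254 254 255 255 247]
 [247 243 184 162 126  93  84  86  81  78  82  82  80  86 114 199 248 254
  254 254 255 255 229 137]
 [247 249 228 148 139 141 110  94  95  92  91  93 110 186 242 219 255 255
  255 255 254 203 117 104]
 [247 244 201 164 173 177 185 171 152 143 150 186 243 255 255 245 223 254
  255 246 167 106  98 103]
 [221 242 225 247 243 200 169 185 198 203 224 248 255 255 255 255 253 251
  225 135 101  98  99  97]
 [140 222 246 249 249 245 212 172 169 210 252 254 254 254 255 255 252 189
  114  94 101  97 101 100]
 [111 135 216 249 249 250 249 237 236 246 251 254 254 255 255 242 161 106
   97  99 101 101 101 101]]
```

The white mark now sits near (180,231), pointing towards the robot, so the handle is at OFF. I'll retreat, open the gripper and go above the cover.

>>> arm_command:
  deltas:
    - [[0,-0.5,0,0,0,0],[0,-0.6,0,0,0,0],[0,0,3,0,0,0],[0,0,3,0,0,0],[0,0,3,0,0,0],[-3,-1.4,0,0,0,0],[-3,-1.4,0,0,0,0],[-3,-1.4,0,0,0,0],[-3,-1.4,0,0,0,0],[-3,-1.4,0,0,0,0],[-3,-1.4,0,0,0,0],[0,0,0,0,0,0]]

```text
t: 11.0
tool_pos: [0.4563, 0.1003, 0.1473]
orientation: [3.14, -0.043, -0.007]
force: [-0.2, -0.2, -0.4]
opening: 0.0004
gripper_force: 0.0
```

>>> arm_command:
  deltas:
    - [[0,0,0,0,0,0],[0,0,0,0,0,0],[0,0,0,0,0,0],[0,0,0,0,0,0]]
  gripper: 1

```text
t: 11.33
tool_pos: [0.463, 0.1026, 0.1492]
orientation: [-3.141, 0.042, -0.001]
force: [-0.3, -0.5, -0.6]
opening: 0.0225
gripper_force: 0.0
```

```bash
python3 -c "
from h import *
a=eyes.read_camera('side');st()
cv2.imwrite('pics/s4.png',a)
g=lambda i:cv2.cvtColor(i,6)[222:244:2,162:196:2]
print(g(a))"
```

```text
t 11.38 p [0.4628 0.1026 0.1491] f [ 0.36 -0.16  0.96] open 0.0265 gf 0.0 yaw -0.0264 z [ 2.e-04  1.e-04 -1.e+00] q [ 0.11 -0.2   1.88  0.    1.46  1.71]
[[123  70  63  68  73 167 249 252 252 252 252 252 253 253 252 252 252]
 [123  78  63  68  67  79 145 239 253 253 252 252 252 253 253 252 253]
 [169 130  62  62  69  67  71 124 220 243 252 252 252 252 252 253 252]
 [249 233 108  62  60  65  74 132 152 108 152 229 252 253 252 252 253]
 [251 252 199  69  60  63  67 134 219 180  89 108 206 251 253 252 252]
 [251 238 133  66  65  62  60  70 125 211 184  83 124 222 253 252 252]
 [250 176  71  67  72  64  64  63  69 108 132  80  93 161 249 253 252]
 [242 140  72  67  66  65  67  66  61  65  69  64  99 143 242 253 252]
 [238 127  82  69  64  66  69  64  64  66  60  63  84 148 252 253 253]
 [237 133 104  67  70  72  73  72  66  65  59  71  86 156 242 252 252]
 [248 166 121  93  77  67  67  70  67  75  72  79 112 179 227 251 253]]
```

>>> arm_command:
  deltas:
    - [[0,0,0,0,0,0],[0,0,0,0,0,0],[0,0,0,0,0,0],[0,0,0,0,0,0],[0,0,0,0,0,0],[0,0,0,0,0,0],[0,0,0,0,0,0],[0,0,-3,0,0,0],[0,0,-3,0,0,0],[0,0,-2,0,0,0],[0,0,-1.5,0,0,0],[0,0,-1.5,0,0,0]]
  squeeze: 30

```text
t: 12.38
tool_pos: [0.4614, 0.1022, 0.0376]
orientation: [3.141, -0.042, -0.002]
force: [-0.4, 1.1, 0.1]
opening: 0.0929
gripper_force: 0.0
```

>>> arm_command:
  deltas:
    - [[0,0,-1.5,0,0,0],[0,0,-1.5,0,0,0],[0,0,-1,0,0,0],[0,0,-1,0,0,0],[0,0,-0.8,0,0,0],[0,0,0,0,0,0],[0,0,0,0,0,0]]

```text
t: 12.97
tool_pos: [0.4619, 0.1023, -0.0192]
orientation: [3.141, -0.042, -0.001]
force: [0.3, -0.7, -0.9]
opening: 0.0932
gripper_force: 0.0
```

>>> arm_command:
  deltas:
    - [[0,0,0,0,0,0],[0,0,0,0,0,0],[0,0,0,0,0,0],[0,0,0,0,0,0],[0,0,0,0,0,0],[0,0,0,0,0,0],[0,0,0,0,0,0],[0,0,0,0,0,0],[0,0,0,0,0,0],[0,0,0,0,0,0],[0,0,0,0,0,0],[0,0,0,0,0,0]]
  gripper: -1
  squeeze: 35

```text
t: 13.97
tool_pos: [0.462, 0.1025, -0.0191]
orientation: [-3.141, 0.042, 0.0]
force: [-0.1, 1.3, -1.1]
opening: 0.0359
gripper_force: 34.7
```

```bash
python3 -c "
from h import *
st()"
```

```text
t 13.97 p [ 0.462   0.1025 -0.0191] f [-0.06  1.27 -1.06] open 0.0359 gf 34.7 yaw -0.0267 z [-0.e+00  2.e-04 -1.e+00] q [ 0.11 -0.    2.02  0.    1.12  1.71]
```

The cover is gripped (36 mm, 35 N). I'll lift it slightly and bring it to about 14 mm in front of the frame.

>>> arm_command:
  deltas:
    - [[0,0,0.2,0,0,0],[0.7,0.3,0,0,0,0],[1,0.4,0,0,0,0],[1,0.4,0,0,0,0],[1,0.4,0,0,0,0],[0.9,0.3,0,0,0,0],[0.7,0,0,0,0,0],[0,0,0,0,0,0],[0,0,0,0,0,0]]

```text
t: 14.72
tool_pos: [0.5149, 0.1202, -0.0174]
orientation: [3.141, -0.042, -0.001]
force: [-0.9, 0.6, -3.7]
opening: 0.0359
gripper_force: 34.7
```

```bash
python3 -c "
from h import *
a=eyes.read_camera('side');b=eyes.read_camera('top');st()
cv2.imwrite('pics/s5.png',a)
A=cv2.resize(a[190:290,170:290],None,fx=5,fy=5,interpolation=cv2.INTER_CUBIC)
B=cv2.resize(b[170:250,180:240],(200,266));B=cv2.copyMakeBorder(B,0,500-266,0,0,0)
cv2.imwrite('pics/j.png',np.hstack([A,B]))"
```

```text
t 14.82 p [ 0.5143  0.1201 -0.0175] f [-0.5   1.15 -2.95] open 0.0364 gf 34.7 yaw -0.0268 z [-1.1e-03 -2.0e-04 -1.0e+00] q [ 0.13  0.14  1.87 -0.    1.13  1.73]
```

View pics/j.png

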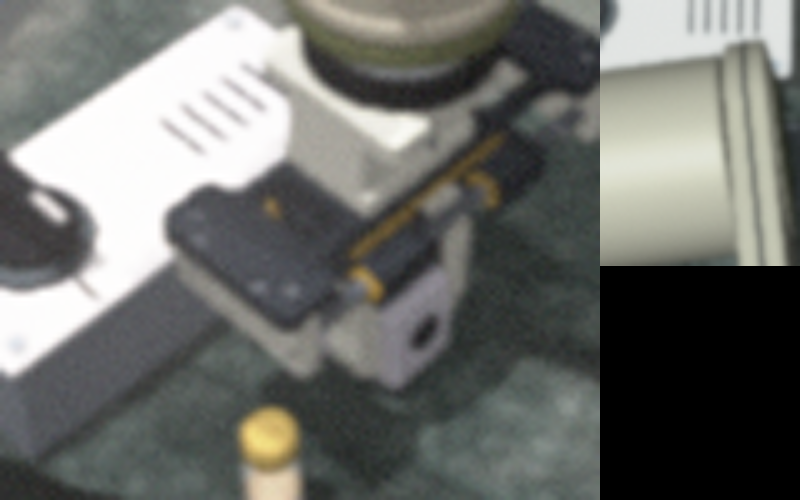

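The side view shows the cover upright in the grip, its front face with lower corners near (388,388) and (452,345). The handle mark points to the front. I'll compare those corners with the prediction.

```bash
python3 -c "
from h import *
c=np.array([.5143+.004,.1201]);s=-.0267
for L in([-.02,.018,0],[-.02,-.018,0],[-.02,-.018,.048],[-.02,.018,.048]):
  P=[c[0]+L[0]-s*L[1],c[1]+s*L[0]+L[1],L[2]+.002]
  print(((proj('side',[P])-[170,190]+.5)*5-.5).round())
print(((proj('side',[[.5,.12,0],[.51,.12,0],[.5,.13,0]])-[170,190])*5).round())
"
```

```text
[[393. 396.]]
[[450. 346.]]
[[453. 277.]]
[[394. 327.]]
[[418. 368.]
 [400. 355.]
 [402. 382.]]
```

The corners agree within about 1 px. I'll lower onto the bench and advance in small steps, watching the force.

>>> arm_command:
  deltas:
    - [[0,0,-0.1,0,0,0],[0.5,0,0,0,0,0],[0.4,0,0,0,0,0],[0.2,0,0,0,0,0],[0,0,0,0,0,0],[0,0,0,0,0,0]]

```text
t: 15.32
tool_pos: [0.5262, 0.1203, -0.018]
orientation: [-3.141, 0.042, -0.0]
force: [0.1, -0.1, -3.3]
opening: 0.0359
gripper_force: 34.7
```

>>> arm_command:
  deltas:
    - [[0.1,0,0,0,0,0],[0.1,0,0,0,0,0],[0.1,0,0,0,0,0],[0.1,0,0,0,0,0],[0,0,0,0,0,0],[0,0,0,0,0,0]]

```text
t: 15.82
tool_pos: [0.5297, 0.1203, -0.0182]
orientation: [3.141, -0.042, -0.001]
force: [-2.1, 0.4, -1.6]
opening: 0.0358
gripper_force: 34.7
```

>>> arm_command:
  deltas:
    - [[0.1,0,0,0,0,0],[0.1,0,0,0,0,0],[0.1,0,0,0,0,0],[0,0,0,0,0,0],[0,0,0,0,0,0]]

```text
t: 16.23
tool_pos: [0.5325, 0.1202, -0.0183]
orientation: [3.141, -0.042, -0.002]
force: [-4.8, -0.7, -0.4]
opening: 0.0358
gripper_force: 34.6
```

>>> arm_command:
  deltas:
    - [[0.1,0,0,0,0,0],[0.1,0,0,0,0,0],[0.1,0,0,0,0,0],[0.1,0,0,0,0,0],[0,0,0,0,0,0],[0,0,0,0,0,0],[0,0,0,0,0,0],[0,0,0,0,0,0]]

```text
t: 16.9
tool_pos: [0.5354, 0.1202, -0.0186]
orientation: [3.141, -0.042, -0.005]
force: [-8.9, -0.2, 1.3]
opening: 0.0361
gripper_force: 34.6
```

>>> arm_command:
  deltas:
    - [[0,0,0,0,0,0],[0,0,0,0,0,0],[0,0,0,0,0,0],[0,0,0,0,0,0],[0,0,0,0,0,0],[0,0,0,0,0,0]]

```text
t: 17.4
tool_pos: [0.5354, 0.1202, -0.0186]
orientation: [3.141, -0.042, -0.005]
force: [-8.8, -0.3, 1.1]
opening: 0.0357
gripper_force: 34.6
```

```bash
python3 -c "
from h import *
F=[]
for i in range(6):
  a=eyes.read_camera('side');F.append(monitor.read_state()['force'])
st();print(np.mean(F,0))
g=lambda i:cv2.cvtColor(i,6)[224:240:2,162:196:2]
print(g(a))
K=lambda L,c,s=-.0267:[c[0]+L[0]-s*L[1],c[1]+s*L[0]+L[1],L[2]]
"
```

```text
t 17.7 p [ 0.5354  0.1202 -0.0186] f [-9.24  0.03  0.59] open 0.0359 gf 34.6 yaw -0.0269 z [-3.1e-03 -2.0e-04 -1.0e+00] q [0.13 0.2  1.81 0.   1.14 1.72]
[-8.63124066 -0.23789219  1.15245355]
[[129  73  64  67  66  76 148 242 253 253 253 253 253 253 253 253 253]
 [175 131  59  63  65  69  71 127 222 245 252 253 253 253 253 253 249]
 [252 234 111  59  63  66  71 133 154 107 157 232 253 253 253 253 237]
 [252 253 206  72  56  60  69 135 224 182  90 106 206 252 253 253 238]
 [252 242 137  66  55  59  61  70 127 216 183  81 121 227 253 253 245]
 [251 182  75  66  66  60  59  59  65 108 135  66  91 163 250 251 250]
 [245 136  71  67  64  66  64  58  59  61  64  57  97 135 235 248 248]
 [240 134  82  66  66  71  64  63  59  54  60  57  76 131 240 248 247]]
```

>>> arm_command:
  deltas:
    - [[0.1,0,0,0,0,0],[0,0,0,0,0,0],[0,0,0,0,0,0],[0,0,0,0,0,0],[0,0,0,0,0,0],[0,0,0,0,0,0],[0,0,0,0,0,0],[0,0,0,0,0,0]]

```text
t: 18.37
tool_pos: [0.5363, 0.1206, -0.0188]
orientation: [-3.141, 0.042, 0.005]
force: [-9.0, 2.1, -0.5]
opening: 0.0362
gripper_force: 35.0
```

```bash
python3 -c "
from h import *
st();s=monitor.read_state();f=s['force'][0]
if 7<-f<13: print(ticket.close_job())
"
```

```text
t 18.37 p [ 0.5363  0.1206 -0.0188] f [-8.99  2.08 -0.53] open 0.0362 gf 35.0 yaw -0.0267 z [-3.2e-03  3.0e-04 -1.0e+00] q [0.13 0.2  1.81 0.   1.14 1.72]
the job is handed in; nothing more can be done
None
```

The isolator is at OFF, and the cover is held against the sprung frame with about 9 N (wrist reading), square and centred as far as I could measure. The job is handed in, but no verdict was shown.

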